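# Strip the rotor from an ionising blower with a left-hand spinner nut

## Task

Strip the ionising blower for cleaning: unscrew the yellow spinner nut, which has a left-hand thread (so clockwise from above loosens it), lift it off the spindle and set it in the small bay of the white parts tray, then draw the blue rotor straight off the spindle and lay it flat, hub up as it came, in the large bay. Treat it as the light plastic it is: grip the nut and rotor only as firmly as needed, let the nut ride up its thread freely instead of pulling or forcing it, set the parts down gently, and leave everything else on the bench where it is.

Things in the scene. Friction and masses are not known exactly. Their poses are not given: they have to be found in the camera images.
- blower: Bench ioniser, fixed: white square housing 170 x 170 mm, swivelled face-up in a dark yoke. Origin on the bench under its centre, z up. The rim of its round mouth (134 mm across, 55 mm deep) is 125 mm above the bench; the yoke's black knobs reach 112 mm from the axis along its y. Its grille is already off.
- spindle (a point): Point on the axis of the locked, upright steel spindle, 127 mm above the bench: the hub's top face when all is tight. The spindle ends 18 mm above it. Its coarse two-start left-hand thread, 23 mm across, is of unmarked pitch with about 1 mm of play; the nut takes about half a turn to one turn to come off. Pushing or pulling on the nut with more than about 8 N strains the thread.
- nut: Yellow round spinner nut on the hub, 26 mm tall, about 40 g: grip 33 mm across from 4 to 26 mm high, over a 39 mm flange. Origin at the centre of its underside, z up. Clockwise from above (yaw falling) loosens it and makes it climb. It is tight: breaking it loose takes about 0.25 N m. It stays where it is left on the thread. Its thin plastic cracks at more than about 28 N per finger.
- rotor: Blue fan rotor, 108 mm across, about 120 g: five blades from 2 to 24 mm above its underside, round hub 46 mm across and 44 mm high, bored 25 mm right through. Origin at the centre of its underside, z along the hub; mounted it is 83 mm above the bench, loosely over the spindle on a sprung washer that lifts it up to 3 mm as the nut loosens; it may turn with the nut. Cracks at over 28 N per finger.
- hub_top (a point): Centre of the top face of the rotor's hub, 44 mm above the rotor's origin.
- tray: White parts tray, 155 mm (x) by 262 mm (y), loose, 0.5 kg, walls 18 mm high and 4 mm thick, floor 4 mm thick, divider 16 mm high and 4 mm thick across it at y = +31 mm. Origin at the centre of its underside.
- nut_bay (a point): Centre of the floor of the small bay (147 x 94 mm, on the tray's +y side).
- rotor_bay (a point): Centre of the floor of the large bay (147 x 156 mm, on the tray's -y side).
- grille: The blower's round wire grille, 140 mm across, 7 mm high, with four ears reaching 103 mm from its centre, lying on the bench (bystander). Origin under its centre.
- brush: Orange-handled cleaning brush, 160 mm long along its x, lying between blower and tray (bystander).
- driver: Red-handled screwdriver, 190 mm long along its x (bystander).
- cleaner: White bottle with a blue cap, 60 mm across, 150 mm tall (bystander).
- display: Black display module 62 x 105 mm, 4 mm thick (bystander).
- screw_dish: Steel dish 64 mm across, 14 mm high, with the grille's screws (bystander).
There are look-alikes about, which are no part of the job. What is meant by the rotor is not brown, green or red, and is the smaller of those in its own colour.

How it is judged:
On the way, in this order (a step that is already met when the one before it is completed fails the run):
1. the nut has been screwed up off the hub by at least 5 mm while still on the spindle (z of nut in the frame of spindle between 0.005 and 0.02 m and horizontal distance between nut and spindle below 0.006 m), for 0.1 s.
2. the nut lies at rest in the small bay of the tray, let go (horizontal distance between nut and nut_bay below 0.066 m and y of nut in the frame of tray above 0.04 m and z of nut in the frame of tray between -0.002 and 0.034 m and linear speed of nut below 0.02 m/s and contact force between nut and the fingers below 0.1 N), for 0.2 s.
At the end, for the whole second after the job is handed in: The nut rests in the tray's small bay (within 66 mm of its centre, at least 40 mm from the tray's middle, under 34 mm up) and the rotor rests flat and hub up on the floor of the large bay (within 33 mm of its centre, under 12 mm up, tilted under 0.15 rad), both let go and still (horizontal distance between nut and nut_bay below 0.066 m and y of nut in the frame of tray above 0.04 m and z of nut in the frame of tray between -0.002 and 0.034 m and linear speed of each of nut, rotor below 0.02 m/s and horizontal distance between rotor and rotor_bay below 0.033 m and z of rotor in the frame of tray below 0.012 m and angle between rotor's own z axis and vertical below 0.15 rad and z of hub_top in the frame of tray above 0.03 m); the robot touches nothing.
It fails at once if the nut or the rotor is pinched with more than 30 N per finger (contact force between the fingers and nut above 60 N or contact force between the fingers and rotor above 60 N).
It fails at once if the thread is forced: the nut is pulled, pushed or tightened on the spindle with more than 22 N (contact force between nut and blower above 22 N).
It fails at once if the rotor is forced against the spindle, its seat or the housing with more than 30 N (contact force between rotor and blower above 30 N).
It fails at once if the nut or the rotor is dropped (falls free faster than 0.6 m/s) or pressed on the tray with more than 30 N (contact force between any of rotor, nut and tray above 30 N or (linear speed of nut above 0.6 m/s and contact force between the fingers and nut below 0.05 N) or (linear speed of rotor above 0.6 m/s and contact force between the fingers and rotor below 0.05 N)).
It fails at once if a bystander on the bench is shifted by more than 20 mm (distance of any of grille, brush, driver, cleaner, display, screw_dish from where it was at the start of the episode above 0.02 m).
It also fails if it takes over 72 s, if anything falls off the work surface, if the arm or the gripper's body presses on something with over 40 N, if the wrist force passes 120 N, or if a joint passes its speed limit or range.

## Robot

A 7-joint arm with a two-finger parallel gripper is mounted at the origin on the work surface. World frame = base frame: x ahead of the robot, y to its left, z up, the work surface at z = 0. Lengths are in m, angles in rad, forces in N, time in s.
With the tool pointing down it reaches from about 0.4 to 0.875 m from the base axis. Payload 19.3 kg.
Tool frame: the origin (TCP) lies midway between the tips of the shut fingers; the grasp point (between the pads) lies 19 mm behind it; z points along the fingers, y is the line along which they close (so a half turn about z gives the same grasp; the last joint's range is limited). The gripper opens to 85 mm and grips with 20 to 120 N. Pads are 22 mm wide; open, the fingers measure 114 mm over their backs; the gripper's body (76 mm by 85 mm) begins 54 mm behind the grasp point. The pads swing forward as they close: fully open they stand 13 mm farther back than shut.
Start: joints at [-1.241, 0.521, -0.036, 1.599, 0.021, 1.021, -0.113], TCP at [0.243, 0.576, 0.231] pointing down, gripper open.
Joint ranges: [-2.91, 2.91], [-0.3, 2.13], [-1.5, 1.42], [0.17, 2.43], [-1.26, 4.41], [0.16, 1.93], [-2.52, 2.52]. Speed limits (rad/s): [1.89, 1.89, 2.39, 2.39, 3.01, 3.01, 3.01].

## Interface

Orientations are given as [roll, pitch, yaw] about the fixed x, y, z axes, in that order (R = Rz(yaw) Ry(pitch) Rx(roll)).
In Python, from workcell import telemetry, grab_frame, calibration, bot, outline_of, landmark_of gives the robot as it stands. The module is installed in compiled form; this text tells all that it offers.
- The arm moves only by the shell command python3 -m inch 'ROWS' [FORCE]. ROWS is JSON, a list of rows, each a list of 7 numbers: the shift along the tool's x, y, z in m, then the turn, a rotation vector about the tool's x, y, z in rad, then the closure, from 0 (fully open) to 1 (shut). A call has 1 to 5 rows; each row shifts and turns the commanded pose from where the row before left it, along the tool's axes as they then stand; what a row does not reach is not made up. A row lasts 1/10 s, in which the tool goes at most 50 mm and 8.59 degrees, less where a joint would pass 70% of its speed; a pose out of reach is approached as far as the arm can. A call is refused whole if a number of a shift passes 0.05 or a number of a turn 0.15, either way. A call with a gripper value outside its range is refused whole. The fingers move at their own pace and stop on an object; FORCE is the grip in N (left out, the last holds). Time passes only in rows, so rows that do not move let the fingers close. It gives the time, the measured TCP pose, the force, the opening and the grip force at its end, in the units of the state.
- telemetry.observe(): the state, without advancing time (a new reading comes with each control period).
- grab_frame(name): name is "scene" or "side" or "wrist"; returns the picture (480x640x3 uint8, red, green, blue); there is no depth.
- calibration(name): a dict with "fovy" (degrees; the focal length in pixels is half the picture's height over the tangent of half this angle, whatever the lens; pixels are square), "cx", "cy" (the principal point, pixels), "dist" ([k1, k2, p1, p2, k3] as OpenCV has them; the pictures are not rectified), "pose" (4x4, takes a point from camera to world coordinates). Camera axes: x right, y down, z forward; pixel columns grow to the right and rows downward; lengths in m; the calibration is good to about 2 mm. A picture is of the moment at which its call begins: read the wrist's pose just before it. calibration takes no time and is no camera call; for the wrist camera it gives the pose at the moment of the call.
- bot.job_done(): hands the job in; it is judged then, once.
Trained networks look in the newest picture that a camera, given by its name, has taken for a name from the list of things; names that differ only in an ending like _2 or _b are one class to them, and where a whole thing is asked for, a point or a joint stands for the part that bears it (a point fixed in the world has none). Each returns a list of dicts, best first, with "score" (0 to 1); they miss things now and then, are a little off and sometimes report something else, mostly with a low value. They report only what shows in the picture. A call takes as long as a camera call. They do not tell look-alikes from the thing itself.
- outline_of(label, camera): "region" (480x640 bool, what is visible of it) and "rect" ([left, top, right, bottom] in pixels, round what is visible of it).
- landmark_of(label, camera): "xy" ([column, row] in pixels: a listed point, or the origin of a listed thing).
The state is a dict: "clock": time; "qpos": joint angles; "qd": joint speeds; "joint_efforts": joint torques, N m; "position": TCP position; "tool_rot": TCP orientation; "force": force on the tool from outside, world axes, zero at the start; "moment": the same for the moment, N m; "grip_width": finger opening in m; "finger_force": force on a finger pad.
Only numpy, scipy, OpenCV 4.12 (cv2) and the standard library are available. Lean on these libraries where they do the work, as an engineer would, in place of code of your own. Each camera call takes 0.05 s, during which the arm holds its last target. There are 200 camera calls.

## Working session

There is one attempt and no reset: what is moved stays moved. The work goes in short steps, Python scripts to look and compute and a shell command to move; the robot and the scene stay as the last step left them, time stands still between calls to the robot, and variables do not carry over. Pictures are saved under pics/ and viewed, at most 10 in all, crops included, and the job is handed in when it is done.

```bash
mkdir -p pics
cat > h.py <<'E'
import numpy as np, cv2
from workcell import telemetry, grab_frame, calibration, bot, outline_of, landmark_of
def ray(name,xy,c=None):
    c=c or calibration(name); f=240/np.tan(np.radians(c['fovy'])/2)
    K=np.array([[f,0,c['cx']],[0,f,c['cy']],[0,0,1]])
    p=cv2.undistortPoints(np.array([[xy]],float),K,np.array(c['dist'],float))[0,0]
    T=np.array(c['pose']); return T[:3,3],T[:3,:3]@np.array([p[0],p[1],1])
def at_z(name,xy,z,c=None):
    o,d=ray(name,xy,c); return o+d*(z-o[2])/d[2]
def tri(*rs):
    A=0;b=0
    for o,d in rs:
        d=d/np.linalg.norm(d);P=np.eye(3)-np.outer(d,d);A=A+P;b=b+P@o
    return np.linalg.solve(A,b)
def save(im,n): cv2.imwrite('pics/'+n,im[:,:,::-1])
E
cat > a.py <<'E'
from h import *
np.set_printoptions(precision=3,suppress=True)
print(telemetry.observe())
Z={'blower':0,'spindle':.127,'nut':.127,'rotor':.083,'hub_top':.127,'tray':0,'nut_bay':.004,'rotor_bay':.004,'grille':0,'brush':0.0,'driver':0.0,'cleaner':0,'display':0,'screw_dish':0}
ims=[]
for c in ('scene','side'):
    im=grab_frame(c); ims.append(im); save(im,c+'0.png')
    print(c,np.array(calibration(c)['pose'])[:3,3])
    for n,z in Z.items():
        for r in landmark_of(n,c)[:4]:
            if r['score']>.2: print(n,round(r['score'],2),np.round(r['xy']),at_z(c,r['xy'],z))
E
python3 a.py
```

```text
{'clock': 0.0, 'qpos': array([-1.241,  0.522, -0.036,  1.6  ,  0.021,  1.021, -0.113]), 'qd': array([ 0.   , -0.001,  0.   , -0.001, -0.003,  0.004,  0.001]), 'joint_efforts': array([  0.001, -92.711,   1.98 , -36.991,   0.018,   0.008,   0.   ]), 'position': array([0.243, 0.575, 0.231]), 'tool_rot': array([-3.14 ,  0.   ,  2.742]), 'force': array([-0.097,  0.38 , -0.049]), 'moment': array([ 0.004, -0.014, -0.002]), 'finger_force': 0.0, 'grip_width': 0.08520101498649285}
scene [ 1.317 -0.052  0.917]
blower 0.97 [268. 253.] [ 0.514 -0.219  0.   ]
spindle 0.76 [268. 224.] [ 0.528 -0.206  0.127]
nut 0.45 [267. 223.] [ 0.523 -0.208  0.127]
rotor 0.81 [205. 196.] [ 0.375 -0.412  0.083]
rotor 0.77 [285. 202.] [ 0.395 -0.177  0.083]
rotor 0.74 [396. 205.] [0.396 0.141 0.083]
rotor 0.73 [399. 266.] [0.618 0.127 0.083]
hub_top 0.88 [399. 189.] [0.377 0.144 0.127]
hub_top 0.87 [115. 241.] [ 0.601 -0.585  0.127]
hub_top 0.79 [204. 185.] [ 0.376 -0.404  0.127]
hub_top 0.74 [266. 224.] [ 0.529 -0.211  0.127]
tray 0.77 [420. 262.] [0.532 0.206 0.   ]
nut_bay 0.77 [443. 254.] [0.508 0.272 0.004]
ro
[... 848 characters left out ...]
.498  0.127]
hub_top 0.7 [231. 285.] [ 0.314 -0.265  0.127]
hub_top 0.62 [238. 202.] [0.322 0.071 0.127]
hub_top 0.55 [338. 440.] [ 0.521 -0.674  0.127]
tray 0.64 [307. 206.] [0.531 0.193 0.   ]
nut_bay 0.69 [302. 189.] [0.524 0.291 0.004]
nut_bay 0.45 [308. 214.] [0.532 0.142 0.004]
rotor_bay 0.78 [312. 214.] [0.544 0.143 0.004]
grille 0.76 [278. 156.] [0.447 0.528 0.   ]
brush 0.58 [300. 242.] [0.496 0.013 0.   ]
brush 0.21 [313. 262.] [ 0.525 -0.08   0.   ]
driver 0.88 [343. 387.] [ 0.556 -0.491  0.   ]
cleaner 0.65 [283. 401.] [ 0.419 -0.511  0.   ]
cleaner 0.64 [380. 219.] [0.759 0.094 0.   ]
display 0.76 [380. 219.] [0.759 0.091 0.   ]
screw_dish 0.61 [387. 249.] [ 0.75  -0.052  0.   ]
```

View pics/scene0.png

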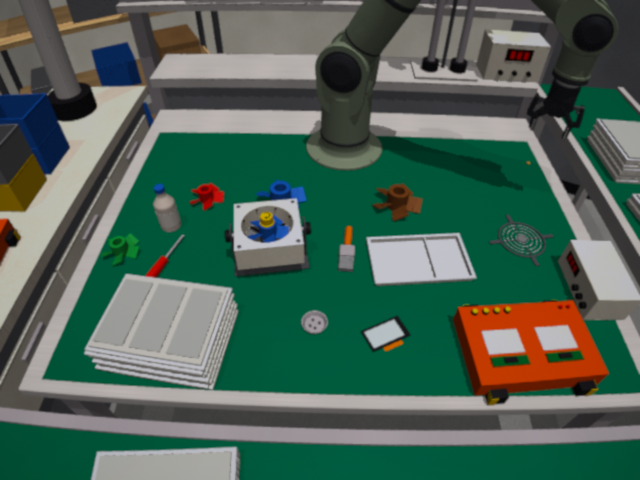

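View pics/side0.png

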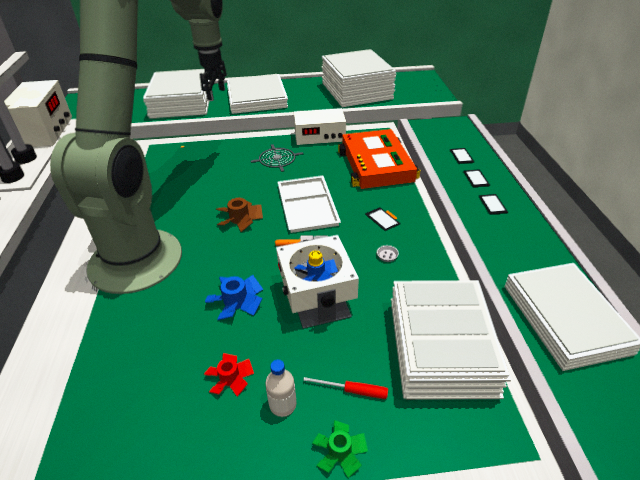

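The scene view shows the blower at px (268,235) with the small blue rotor and yellow nut inside it. The tray is at (420,260) and the brush at (347,250). The other rotors are look-alikes: large blue (280,192), brown, red and green. Both cameras put the spindle at about (0.527, -0.209). I'll go over the tray first, then the blower.

```bash
R='[-0.041,-0.0234,-0.012,0,0,0,0]'
python3 -m inch '[[-0.041,-0.023,-0.012,0,0,0,0],[-0.041,-0.023,-0.012,0,0,0,0],[-0.041,-0.023,-0.012,0,0,0,0],[-0.041,-0.023,-0.012,0,0,0,0],[-0.041,-0.023,-0.012,0,0,0,0]]' >/dev/null
python3 -m inch '[[-0.041,-0.023,-0.012,0,0,0,0],[-0.041,-0.023,-0.012,0,0,0,0],[-0.041,-0.023,-0.012,0,0,0,0],[-0.041,-0.023,-0.012,0,0,0,0],[-0.03,-0.015,-0.012,0,0,0,0]]'
cat > look.py <<'E'
from h import *
import sys
np.set_printoptions(precision=4,suppress=True)
Z={'spindle':.127,'nut':.127,'rotor':.083,'hub_top':.127,'tray':0,'nut_bay':.004,'rotor_bay':.004}
s=telemetry.observe(); print(s['clock'],s['position'],s['tool_rot'],s['qpos'],s['force'],s['grip_width'])
c=calibration('wrist'); save(grab_frame('wrist'),sys.argv[1])
for n in sys.argv[2:]:
    for r in landmark_of(n,'wrist')[:3]: print(n,round(r['score'],2),np.round(r['xy'],1),at_z('wrist',r['xy'],Z[n],c))
E
python3 look.py w1.png tray nut_bay rotor_bay
```

```text
clock: 2.5
position: [0.5259, 0.2128, 0.3521]
tool_rot: [-3.141, 0.001, 2.739]
force: [-0.4, 1.3, 0.1]
grip_width: 0.0852
finger_force: 0.0
2.5 [0.5259 0.2128 0.3521] [-3.1415  0.0008  2.7395] [-0.5765  0.324   0.117   1.5981 -0.0389  1.2213  0.7165] [-0.4111  1.2726  0.1035] 0.08524332734123553
tray 0.89 [305.  179.1] [0.5295 0.1999 0.    ]
nut_bay 0.66 [365.6 144.4] [0.5194 0.2807 0.004 ]
nut_bay 0.18 [  6.2 294.7] [ 0.5172 -0.2089  0.004 ]
rotor_bay 0.85 [269.9 197.8] [0.5332 0.1524 0.004 ]
```

```bash
python3 -m inch '[[-0.0166,-0.0388,0.005,0,0,0,0],[-0.0166,-0.0388,0.005,0,0,0,0],[-0.0166,-0.0388,0.005,0,0,0,0],[-0.0166,-0.0388,0.005,0,0,0,0],[-0.0166,-0.0388,0.005,0,0,0,0]]' >/dev/null
python3 -m inch '[[-0.0166,-0.0388,0.005,0,0,0,0],[-0.0166,-0.0388,0.005,0,0,0,0],[-0.0166,-0.0388,0.005,0,0,0,0],[-0.0166,-0.0388,0.005,0,0,0,0],[-0.0166,-0.0388,0.005,0,0,0,0]]'
python3 -m inch '[[0,0,0,0,0,-0.14,0],[0,0,0,0,0,-0.14,0],[0,0,0,0,0,-0.14,0],[0,0,0,0,0,-0.14,0],[0,0,0,0,0,-0.14,0]]'
python3 look.py w2.png spindle nut rotor hub_top
```

```text
clock: 3.7
position: [0.5263, -0.2062, 0.3009]
tool_rot: [3.141, -0.0, 2.744]
force: [0.3, 1.0, 0.0]
grip_width: 0.0855
finger_force: 0.0
clock: 4.2
position: [0.5265, -0.2045, 0.3009]
tool_rot: [3.141, -0.0, -2.834]
force: [0.2, 0.5, -0.2]
grip_width: 0.0852
finger_force: 0.0
4.2 [ 0.5265 -0.2045  0.3009] [ 3.1408 -0.0003 -2.8336] [ 0.158   0.3599  0.1453  1.6815 -0.0577  1.105   2.1989] [ 0.2241  0.5151 -0.1815] 0.08517383870770526
nut 0.82 [310.9 200.8] [ 0.5207 -0.2083  0.127 ]
nut 0.44 [308.3 192. ] [ 0.5147 -0.2123  0.127 ]
rotor 0.94 [311.2 190.1] [ 0.5209 -0.208   0.083 ]
rotor 0.31 [ 28.4 119.1] [ 0.5356 -0.4477  0.083 ]
hub_top 0.3 [310.9 200.9] [ 0.5208 -0.2083  0.127 ]
```

View pics/w2.png

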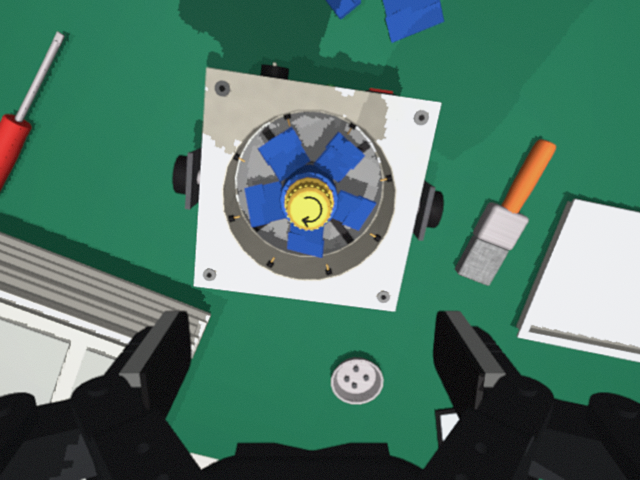

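The wrist view shows the nut's cap at px (311,210), inside the mouth (centre about (309,195)), with the spindle on the housing axis. I'll refine it from the yellow cap and the white housing.

```bash
cat > b.py <<'E'
from h import *
np.set_printoptions(precision=4,suppress=True)
c=calibration('wrist'); im=cv2.imread('pics/w2.png')
hsv=cv2.cvtColor(im,cv2.COLOR_BGR2HSV)
m=((hsv[...,0]>20)&(hsv[...,0]<35)&(hsv[...,1]>120)&(hsv[...,2]>190)).astype(np.uint8); m[:, :250]=0; m[:,380:]=0
k=max(cv2.findContours(m,0,2)[0],key=cv2.contourArea)
(e,r)=cv2.minEnclosingCircle(k); print('cap',e,r,at_z('wrist',e,.153,c), cv2.fitEllipse(k))
# housing screws at corners z=.125
q=[at_z('wrist',p,.125,c) for p in [(222,88),(421,117),(209,274),(383,296)]]
print(np.mean(q,0), q)
f=[]
for n in ('scene','side'):
    i=cv2.cvtColor(cv2.imread(f'pics/{n}0.png'),cv2.COLOR_BGR2HSV)
    r=[x for x in [0]][0]
    m=((i[...,0]>18)&(i[...,0]<35)&(i[...,1]>120)&(i[...,2]>120)).astype(np.uint8)
    a={'scene':(250,285,205,240),'side':(300,335,245,280)}[n]; mm=np.zeros_like(m); mm[a[2]:a[3],a[0]:a[1]]=m[a[2]:a[3],a[0]:a[1]]
    ys,xs=np.nonzero(mm); p=(xs.mean(),ys.mean()); print(n,p,at_z(n,p,.141)); f.append(ray(n,p))
print('tri',tri(*f), tri(*f,ray('wrist',e,c)))
E
python3 b.py
```

```text
cap (309.22210693359375, 204.33175659179688) 25.027061462402344 [ 0.5179 -0.2113  0.153 ] ((309.13037109375, 207.47023010253906), (40.54713439941406, 47.009857177734375), 77.47888946533203)
[ 0.5211 -0.2108  0.125 ] [array([ 0.4605, -0.2946,  0.125 ]), array([ 0.4372, -0.15  ,  0.125 ]), array([ 0.6049, -0.2717,  0.125 ]), array([ 0.5816, -0.1272,  0.125 ])]
scene (np.float64(266.0610687022901), np.float64(218.10687022900763)) [ 0.52   -0.2105  0.141 ]
side (np.float64(315.5054347826087), np.float64(257.625)) [ 0.5253 -0.2106  0.141 ]
tri [ 0.5242 -0.2108  0.143 ] [ 0.5225 -0.2106  0.1418]
```

```bash
python3 -m inch '[[0.006,-0.004,0.022,0,0,0,0.3],[0,0,0.022,0,0,0,0.3],[0,0,0.022,0,0,0,0.3],[0,0,0.022,0,0,-0.1,0.3],[0,0,0.022,0,0,-0.1,0.3]]' 22
python3 look.py w3.png nut hub_top
```

```text
clock: 4.95
position: [0.5218, -0.2112, 0.1904]
tool_rot: [-3.142, -0.0, -2.64]
force: [0.5, 0.0, -0.7]
grip_width: 0.0598
finger_force: 0.0
4.95 [ 0.5218 -0.2112  0.1904] [-3.1415 -0.0001 -2.6403] [ 0.2179  0.4732  0.0842  1.812  -0.0505  0.8585  2.3981] [ 0.468   0.0216 -0.7064] 0.05983611373815927
nut 0.78 [314.6 259.7] [ 0.5219 -0.2105  0.127 ]
```

View pics/w3.png

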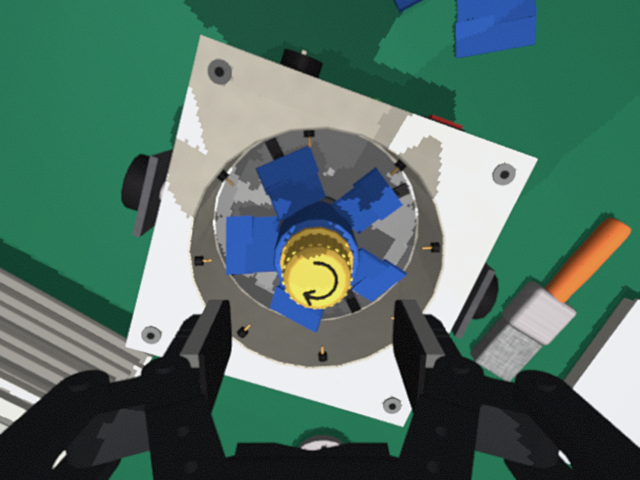

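The wrist view shows the cap at (318,278) between the fingers (pads at x≈230 and 395), so it is well centred. Descending and closing gently.

```bash
python3 -m inch '[[0,0.0006,0.025,0,0,0,0.3],[0,0,0.02,0,0,0,0.4],[0,0,0.011,0,0,0,0.5],[0,0,0,0,0,0,0.55],[0,0,0,0,0,0,0.58]]' 20
python3 -m inch '[[0,0,0,0,0,0,0.6]]'
python3 -m inch '[[0,0,0,0,0,0,0.62]]'
```

```text
clock: 5.6
position: [0.5214, -0.2106, 0.136]
tool_rot: [3.141, -0.0, -2.643]
force: [-2.3, 3.7, -2.9]
grip_width: 0.0361
finger_force: 2.1
clock: 5.7
position: [0.5215, -0.2102, 0.1363]
tool_rot: [3.141, 0.0, -2.642]
force: [-3.5, 7.1, -3.8]
grip_width: 0.0344
finger_force: 3.4
clock: 5.8
position: [0.5214, -0.2102, 0.1363]
tool_rot: [3.14, 0.0, -2.642]
force: [-2.9, 8.0, -0.9]
grip_width: 0.0335
finger_force: 20.0
```

```bash
python3 -m inch '[[0,0.0006,0,0,0,0,0.7],[0,0,0,0,0,0,0.7]]' 22
```

```text
clock: 6.0
position: [0.5214, -0.2101, 0.1363]
tool_rot: [3.142, 0.001, -2.642]
force: [-2.2, 5.9, 0.3]
grip_width: 0.0331
finger_force: 22.5
```

```bash
python3 -m inch '[[0,0.0014,0,0,0,0,0.7],[0,0,0,0,0,0.05,0.7]]' 23
python3 -m inch '[[0,0,0,0,0,0.08,0.7]]'
python3 -c "
from h import *;s=telemetry.observe();print(s['moment'],s['force'],s['qpos'])"
```

```text
clock: 6.2
position: [0.5212, -0.2099, 0.1364]
tool_rot: [-3.14, 0.002, -2.692]
force: [0.7, 0.3, 1.9]
grip_width: 0.0334
finger_force: 23.5
clock: 6.3
position: [0.5211, -0.21, 0.1364]
tool_rot: [-3.14, 0.002, -2.774]
force: [-0.8, 0.8, 3.9]
grip_width: 0.0328
finger_force: 23.8
[0.10468971 0.12735743 0.12484392] [-0.82567881  0.82518837  3.93695665] [ 0.19838821  0.54606138  0.10967437  1.86042387 -0.08429101  0.7374361
  2.29255517]
```

```bash
for i in 1; do python3 -m inch '[[0,0,-0.0008,0,0,0.1,0.7]]'; python3 -m inch '[[0,0,-0.0005,0,0,0.1,0.7]]'; python3 -m inch '[[0,0,-0.0005,0,0,0.1,0.7]]'; done | grep -E 'pos|force|rot'
python3 -c "
from h import *;s=telemetry.observe();print(s['moment'],s['force'],s['qpos'])"
```

```text
position: [0.5209, -0.2099, 0.137]
tool_rot: [-3.141, 0.001, -2.876]
force: [-1.0, 0.3, -5.9]
finger_force: 23.5
position: [0.5207, -0.2097, 0.1373]
tool_rot: [-3.141, 0.001, -2.976]
force: [-0.8, 0.6, -6.9]
finger_force: 23.5
position: [0.5205, -0.2096, 0.1376]
tool_rot: [-3.141, 0.0, -3.076]
force: [-0.5, 1.5, -8.3]
finger_force: 23.7
[0.160926   0.19641125 0.07098916] [-0.47963543  1.4635086  -8.27160806] [ 0.13899628  0.55017444  0.19218409  1.86327288 -0.14824235  0.74151136
  2.04913061]
```

```bash
python3 -m inch '[[0,0,0.0008,0,0,0,0.7]]'; python3 look.py w4.png; python3 -c "
import cv2;cv2.imwrite('pics/w4c.png',cv2.resize(cv2.imread('pics/w4.png')[120:420,170:470],(500,500)))"
```

```text
clock: 6.7
position: [0.5209, -0.2095, 0.1371]
tool_rot: [-3.141, 0.001, -3.074]
force: [-1.6, 1.3, 7.1]
grip_width: 0.0332
finger_force: 24.7
6.7 [ 0.5209 -0.2095  0.1371] [-3.141   0.0009 -3.0738] [ 0.1389  0.551   0.1918  1.8634 -0.1482  0.7399  2.0512] [-1.5606  1.2559  7.1215] 0.03318533585836944
```

View pics/w4c.png

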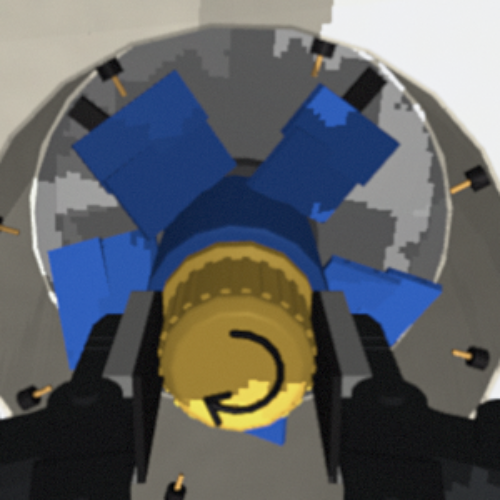

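The arrow on the cap keeps its place relative to the fingers, so the nut is turning with the gripper. I'll continue with a force-guided rise.

```bash
(python3 -m inch '[[0,0,-0.0004,0,0,0,0.7]]'; python3 -m inch '[[0,0,-0.0003,0,0,0.1,0.7]]'; python3 -m inch '[[0,0,-0.0003,0,0,0.1,0.7]]'; python3 -m inch '[[0,0,-0.0003,0,0,0.1,0.7]]') | grep -E 'pos|force:|rot'
```

```text
position: [0.5209, -0.2095, 0.1373]
tool_rot: [-3.141, 0.001, -3.069]
force: [0.3, 1.4, -0.6]
finger_force: 24.0
position: [0.5207, -0.2095, 0.1375]
tool_rot: [3.141, 0.001, 3.114]
force: [-0.9, 4.0, 0.6]
finger_force: 24.4
position: [0.5207, -0.2094, 0.1377]
tool_rot: [3.141, 0.001, 3.01]
force: [-0.3, 2.9, 0.4]
finger_force: 24.4
position: [0.5207, -0.2092, 0.138]
tool_rot: [3.141, 0.0, 2.91]
force: [-1.4, 4.0, 0.4]
finger_force: 24.4
```

```bash
(python3 -m inch '[[0,0.001,-0.0004,0,0,0.14,0.7],[0,0,-0.0004,0,0,0.14,0.7]]'; python3 -m inch '[[0,0,-0.0004,0,0,0.14,0.7],[0,0,-0.0004,0,0,0.14,0.7]]'; python3 -m inch '[[0,0,-0.0005,0,0,0.14,0.7],[0,0,-0.0004,0,0,0.14,0.7]]') | grep -E 'pos|force:|rot'
```

```text
position: [0.5209, -0.2088, 0.1388]
tool_rot: [3.142, 0.001, 2.628]
force: [-0.7, 1.1, -3.8]
finger_force: 24.0
position: [0.5208, -0.2084, 0.1394]
tool_rot: [3.141, 0.0, 2.348]
force: [0.0, 2.3, -2.8]
finger_force: 24.0
position: [0.5208, -0.2081, 0.1402]
tool_rot: [3.141, -0.001, 2.069]
force: [0.2, 3.5, -4.3]
finger_force: 24.0
```

```bash
(python3 -m inch '[[0,0,-0.0003,0,0,0.14,0.7],[0,0,-0.0004,0,0,0.14,0.7]]'; python3 -m inch '[[0,0,-0.0004,0,0,0.14,0.7],[0,0,-0.0004,0,0,0.14,0.7]]'; python3 -m inch '[[0,0,-0.0004,0,0,0.14,0.7],[0,0,-0.0004,0,0,0.14,0.7]]') | grep -E 'pos|force:|rot'
python3 -c "
from h import *;s=telemetry.observe();print(s['moment'],s['qpos'])"
```

```text
position: [0.5211, -0.2078, 0.1409]
tool_rot: [3.141, -0.001, 1.789]
force: [0.5, 4.8, -4.6]
finger_force: 24.0
position: [0.5212, -0.2077, 0.1417]
tool_rot: [3.141, -0.001, 1.509]
force: [3.4, 5.1, -5.6]
finger_force: 23.9
position: [0.5214, -0.2075, 0.1424]
tool_rot: [3.141, -0.002, 1.229]
force: [4.5, 5.0, -6.4]
finger_force: 23.8
[ 1.14934375 -0.87203191  0.0563741 ] [-0.22435938  0.66297967  0.73649947  1.87759481 -0.59484148  0.83337301
  0.48164903]
```

```bash
(python3 -m inch '[[0.0012,0.0006,0,0,0,0.14,0.7],[0,0,-0.0004,0,0,0.14,0.7]]'; python3 -m inch '[[0.0005,0,-0.0004,0,0,0.14,0.7],[0,0,-0.0004,0,0,0.14,0.7]]'; python3 -m inch '[[0,0,-0.0004,0,0,0.14,0.7],[0,0,-0.0004,0,0,0.14,0.7]]') | grep -E 'pos|force:|rot'
python3 -c "
from h import *;s=telemetry.observe();print(s['moment'],s['qpos'])"
```

```text
position: [0.5221, -0.2075, 0.143]
tool_rot: [3.141, -0.0, 0.949]
force: [0.4, -0.5, -1.6]
finger_force: 24.2
position: [0.5223, -0.2071, 0.1438]
tool_rot: [3.141, -0.001, 0.669]
force: [1.0, 0.2, -3.8]
finger_force: 24.0
position: [0.5225, -0.207, 0.1445]
tool_rot: [3.141, -0.001, 0.389]
force: [3.4, 0.0, -5.0]
finger_force: 23.9
[ 0.0584614  -0.74213778  0.02396416] [-0.34341729  0.76363191  0.95796972  1.87935546 -0.78493396  0.92909651
 -0.18793787]
```

```bash
(python3 -m inch '[[0.0004,0,0,0,0,0.14,0.7],[0,0,-0.0004,0,0,0.14,0.7]]'; python3 -m inch '[[0.0004,0,-0.0003,0,0,0.14,0.7],[0,0,-0.0004,0,0,0.14,0.7]]'; python3 -m inch '[[0,0,-0.0003,0,0,0.14,0.7],[0,0,-0.0004,0,0,0.14,0.7]]') | grep -E 'pos|force:|rot'
python3 -c "
from h import *;s=telemetry.observe();print(s['moment'],s['qpos'])"
```

```text
position: [0.5229, -0.2071, 0.145]
tool_rot: [3.141, -0.001, 0.109]
force: [2.8, -1.0, -2.6]
finger_force: 24.2
position: [0.5232, -0.2073, 0.1458]
tool_rot: [3.141, -0.001, -0.171]
force: [1.3, -1.3, -1.6]
finger_force: 24.2
position: [0.5233, -0.2075, 0.1465]
tool_rot: [3.141, -0.001, -0.451]
force: [2.6, -3.5, -1.5]
finger_force: 24.2
[-0.79825843 -0.4911285   0.00224204] [-0.42165592  0.8892217   1.15461058  1.87921033 -0.95330456  1.0571512
 -0.88081608]
```

```bash
(python3 -m inch '[[0.0008,0.0005,-0.0003,0,0,0.14,0.7],[0,0,-0.0004,0,0,0.14,0.7]]'; python3 -m inch '[[0.0004,0,-0.0003,0,0,0.14,0.7],[0,0,-0.0004,0,0,0.14,0.7]]'; python3 -m inch '[[0,0,-0.0003,0,0,0.14,0.7],[0,0,-0.0004,0,0,0.14,0.7]]') | grep -E 'pos|force:|rot'
python3 -c "
from h import *;s=telemetry.observe();print(s['moment'],s['qpos'])"
```

```text
position: [0.5235, -0.208, 0.147]
tool_rot: [-3.141, -0.0, -0.731]
force: [0.9, -0.8, -0.5]
finger_force: 24.2
position: [0.5237, -0.2084, 0.1477]
tool_rot: [3.142, -0.0, -1.012]
force: [-0.4, -2.7, -1.6]
finger_force: 24.2
position: [0.5236, -0.2085, 0.1484]
tool_rot: [3.141, -0.0, -1.292]
force: [-1.0, -3.8, -1.3]
finger_force: 24.2
[-0.7513203   0.15060362 -0.03800405] [-0.45933738  1.01913626  1.31575111  1.87659063 -1.08458813  1.1992492
 -1.61094623]
```

```bash
(python3 -m inch '[[0.0006,0,-0.0004,0,0,0.14,0.7],[0,0,-0.0003,0,0,0.14,0.7]]'; python3 -m inch '[[0,0,-0.0006,0,0,0,0.7]]') | grep -E 'pos|force:|rot'
python3 -c "
from h import *;s=telemetry.observe();print(s['moment'],s['qpos'])"
```

```text
position: [0.5235, -0.2091, 0.149]
tool_rot: [3.141, -0.0, -1.572]
force: [-1.4, -1.8, -0.1]
finger_force: 24.2
position: [0.5234, -0.209, 0.1494]
tool_rot: [3.14, -0.0, -1.569]
force: [-1.9, -1.5, -2.2]
finger_force: 24.2
[-0.30623219  0.37460695 -0.00803017] [-0.46382268  1.04911726  1.35081814  1.87522739 -1.10987332  1.23458328
 -1.86746307]
```

```bash
(python3 -m inch '[[0,0,-0.0005,0,0,0,0.7]]') | grep -E 'pos|force:|rot'
```

```text
position: [0.5234, -0.2088, 0.15]
tool_rot: [3.141, -0.0, -1.563]
force: [-3.6, -3.2, -2.7]
finger_force: 24.1
```

```bash
(python3 -m inch '[[0,0,-0.0003,0,0,0,0.7]]';python3 -m inch '[[0,0,-0.0003,0,0,0,0.7]]') | grep -E 'pos|force:|rot'
```

```text
position: [0.5235, -0.2088, 0.1504]
tool_rot: [3.141, 0.0, -1.564]
force: [-3.1, -2.5, -2.7]
finger_force: 24.1
position: [0.5235, -0.2087, 0.1508]
tool_rot: [3.141, 0.0, -1.566]
force: [-3.8, -3.6, -2.6]
finger_force: 24.0
```

```bash
(python3 -m inch '[[0,0,-0.0008,0,0,0,0.7]]';python3 -m inch '[[0,0,-0.001,0,0,0,0.7]]';python3 -m inch '[[0,0,-0.001,0,0,0,0.7]]';python3 -m inch '[[0,0,-0.0015,0,0,0,0.7],[0,0,-0.0015,0,0,0,0.7]]') | grep -E 'clock|pos|force:|rot'
```

```text
clock: 10.85
position: [0.5236, -0.2087, 0.1516]
tool_rot: [3.142, 0.0, -1.567]
force: [-2.3, -2.9, -3.4]
finger_force: 24.1
clock: 10.95
position: [0.5238, -0.2086, 0.1526]
tool_rot: [-3.141, 0.0, -1.567]
force: [-1.3, -1.5, -1.7]
finger_force: 24.2
clock: 11.05
position: [0.5241, -0.2083, 0.1537]
tool_rot: [-3.141, 0.0, -1.567]
force: [-0.5, 0.1, -1.3]
finger_force: 24.2
clock: 11.25
position: [0.524, -0.2084, 0.1567]
tool_rot: [-3.141, 0.0, -1.568]
force: [0.1, -0.0, 0.4]
finger_force: 24.2
```

Nut is free. Lifting, unwinding the wrist and moving over to the tray.

```bash
(python3 -m inch '[[0,0,-0.015,0,0,-0.14,0.7],[0,0,-0.015,0,0,-0.14,0.7],[0,0,-0.015,0,0,-0.14,0.7],[0,0,-0.015,0,0,-0.14,0.7],[0,0,-0.01,0,0,-0.14,0.7]]'
python3 -m inch '[[0,0,0,0,0,-0.14,0.7],[0,0,0,0,0,-0.14,0.7],[0,0,0,0,0,-0.14,0.7],[0,0,0,0,0,-0.14,0.7],[0,0,0,0,0,-0.14,0.7]]'
python3 -m inch '[[0,0,0,0,0,-0.14,0.7],[0,0,0,0,0,0,0.7]]') | grep -E 'clock|pos|force:|rot'
python3 -c "
from h import *;s=telemetry.observe();print(s['moment'],s['qpos'])"
```

```text
clock: 11.75
position: [0.5239, -0.2086, 0.2276]
tool_rot: [-3.141, -0.001, -0.862]
force: [-0.0, 0.0, -1.1]
finger_force: 24.2
clock: 12.25
position: [0.5238, -0.2085, 0.2267]
tool_rot: [-3.141, -0.0, -0.162]
force: [-1.2, 0.5, -1.3]
finger_force: 24.2
clock: 12.45
position: [0.5238, -0.2085, 0.227]
tool_rot: [-3.141, -0.001, -0.026]
force: [0.6, 0.9, -0.2]
finger_force: 24.2
[-0.00873622 -0.00621377 -0.05105458] [-0.42652086  0.71000581  1.12348685  1.80418822 -0.71972196  1.10437501
 -0.64099314]
```

```bash
(python3 -m inch '[[-0.0014,-0.025,0,0,0,0,0.7],[-0.0014,-0.041,0,0,0,0,0.7],[-0.0014,-0.041,0,0,0,0,0.7],[-0.0014,-0.041,0,0,0,0,0.7],[-0.0014,-0.041,0,0,0,0,0.7]]'
python3 -m inch '[[-0.0014,-0.041,0,0,0,0,0.7],[-0.0014,-0.041,0,0,0,0,0.7],[-0.0014,-0.041,0,0,0,0,0.7],[-0.0014,-0.041,0,0,0,0,0.7],[-0.0014,-0.041,0,0,0,0,0.7]]'
python3 -m inch '[[-0.0014,-0.041,0,0,0,0,0.7],[-0.0014,-0.041,0,0,0,0,0.7],[-0.0014,-0.013,0,0,0,0,0.7],[0,0,0,0,0,0,0.7],[0,0,0,0,0,0,0.7]]') | grep -E 'clock|pos|force:|rot'
python3 look.py w5.png nut_bay nut rotor_bay
```

```text
clock: 12.95
position: [0.5219, -0.0177, 0.2266]
tool_rot: [-3.141, -0.0, -0.033]
force: [1.7, -0.3, -0.7]
finger_force: 24.2
clock: 13.45
position: [0.5205, 0.1877, 0.2266]
tool_rot: [-3.141, -0.0, -0.033]
force: [0.3, 0.3, 0.2]
finger_force: 24.2
clock: 13.95
position: [0.5193, 0.2799, 0.2265]
tool_rot: [3.141, -0.0, -0.031]
force: [0.1, 0.1, -0.7]
finger_force: 24.2
13.95 [0.5193 0.2799 0.2265] [ 3.141  -0.0002 -0.0311] [-1.3004  0.8352  1.2361  1.7365 -0.8442  1.212  -1.4334] [ 0.06    0.0646 -0.7215] 0.03311063510013005
nut_bay 0.95 [307.4 189. ] [0.523  0.2819 0.004 ]
nut 0.76 [312.7 307.3] [0.4696 0.2792 0.127 ]
nut 0.38 [617.6 207.3] [0.5301 0.0973 0.127 ]
rotor_bay 0.9 [457.1 169.2] [0.5362 0.1504 0.004 ]
```

View pics/w5.png

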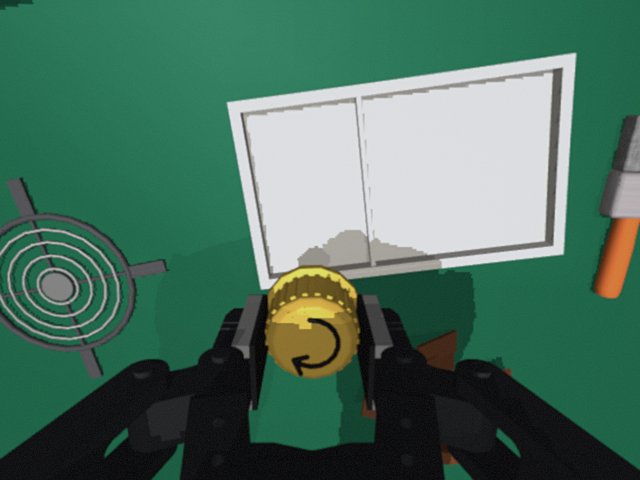

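The nut is held upright. The bay centre reads (0.522, 0.281), which agrees with before. Lowering.

```bash
(python3 -m inch '[[0.003,-0.001,0.03,0,0,0,0.7],[0,0,0.045,0,0,0,0.7],[0,0,0.045,0,0,0,0.7],[0,0,0.045,0,0,0,0.7],[0,0,0.025,0,0,0,0.7]]'
python3 -m inch '[[0,0,0.009,0,0,0,0.7],[0,0,0.004,0,0,0,0.7],[0,0,0.002,0,0,0,0.7]]'
python3 -m inch '[[0,0,0.0015,0,0,0,0.7]]'
) | grep -E 'clock|pos|force:|rot'
```

```text
clock: 14.65
position: [0.5214, 0.2806, 0.0335]
tool_rot: [3.14, 0.002, -0.03]
force: [-0.7, -0.1, 0.0]
finger_force: 24.2
clock: 14.95
position: [0.523, 0.2816, 0.0225]
tool_rot: [-3.141, -0.001, -0.029]
force: [0.1, 0.8, 0.2]
finger_force: 24.2
clock: 15.05
position: [0.523, 0.2819, 0.0211]
tool_rot: [-3.141, -0.001, -0.028]
force: [-0.9, 0.2, -0.3]
finger_force: 24.2
```

```bash
(python3 -m inch '[[0,0,0.002,0,0,0,0.7],[0,0,0.0015,0,0,0,0.7]]'
python3 -m inch '[[0,0,0.0015,0,0,0,0.7]]'
python3 -m inch '[[0,0,0.001,0,0,0,0.7]]'
python3 -m inch '[[0,0,0.0008,0,0,0,0.7]]'
) | grep -E 'clock|pos|force:'
```

```text
clock: 15.25
position: [0.5225, 0.282, 0.0169]
force: [0.3, -0.6, -0.4]
finger_force: 24.2
clock: 15.35
position: [0.5224, 0.2818, 0.0152]
force: [-0.6, 0.8, 0.5]
finger_force: 24.2
clock: 15.45
position: [0.5223, 0.2817, 0.014]
force: [-0.8, -0.0, -0.7]
finger_force: 24.2
clock: 15.55
position: [0.5223, 0.2817, 0.0132]
force: [-2.0, -0.4, 2.7]
finger_force: 24.6
```

```bash
(python3 -m inch '[[0,0,0,0,0,0,0.58],[0,0,0,0,0,0,0.52],[0,0,0,0,0,0,0.47],[0,0,0,0,0,0,0.45]]'
python3 -m inch '[[0,0,-0.01,0,0,0,0.45],[0,0,-0.03,0,0,0,0.45],[0,0,-0.05,0,0,0,0.45],[0,0,-0.05,0,0,0,0.45],[0,0,-0.05,0,0,0,0.35]]') | grep -E 'clock|pos|force:|grip'
python3 look.py w6.png nut nut_bay rotor_bay
python3 - <<'E'
from h import *
print([at_z('wrist',r['xy'],.004) for r in landmark_of('nut','wrist')[:1]])
for c in('scene','side'):
    grab_frame(c)
    for n in('nut','rotor_bay','nut_bay','hub_top'):
        print(c,n,[(round(r['score'],2),at_z(c,r['xy'],.13 if n=='hub_top' else .004).round(3)) for r in landmark_of(n,c)[:4]])
E
```

```text
clock: 15.95
position: [0.5223, 0.2816, 0.0132]
force: [-0.3, 0.0, 1.0]
grip_width: 0.0471
finger_force: 0.0
clock: 16.45
position: [0.522, 0.2811, 0.2059]
force: [0.8, 1.7, 0.5]
grip_width: 0.0553
finger_force: 0.0
16.45 [0.522  0.2811 0.2059] [ 3.1413 -0.0001 -0.0292] [-1.2838  0.8526  1.2022  1.7492 -0.8641  1.1768 -1.4213] [0.8011 1.7113 0.5287] 0.0552959021562306
nut 0.89 [311.8 201.1] [0.5473 0.2787 0.127 ]
rotor_bay 0.76 [466.5 177.7] [0.5352 0.1504 0.004 ]
[array([0.51978943, 0.28027334, 0.004     ])]
scene nut [(0.55, array([0.52 , 0.283, 0.004]))]
scene rotor_bay [(0.98, array([0.546, 0.137, 0.004]))]
scene nut_bay [(0.98, array([0.523, 0.284, 0.004])), (0.53, array([ 0.53 , -0.217,  0.004]))]
scene hub_top [(0.97, array([ 0.533, -0.215,  0.13 ])), (0.94, array([ 0.398, -0.182,  0.13 ])), (0.89, array([ 0.599, -0.579,  0.13 ])), (0.84, array([0.391, 0.14 , 0.13 ]))]
side nut [(0.55, array([0.515, 0.28 , 0.004]))]
side rotor_bay [(0.61, array([0.534, 0.143, 0.004]))]
side nut_bay [(0.76, array([0.539, 0.291, 0.004])), (0.47, array([0.505, 0.017, 0.004]))]
side hub_top [(0.84, array([ 0.521, -0.226,  0.13 ])), (0.84, array([ 0.523, -0.682,  0.13 ])), (0.78, array([ 0.316, -0.26 ,  0.13 ])), (0.78, array([ 0.309, -0.495,  0.13 ]))]
```

View pics/w6.png

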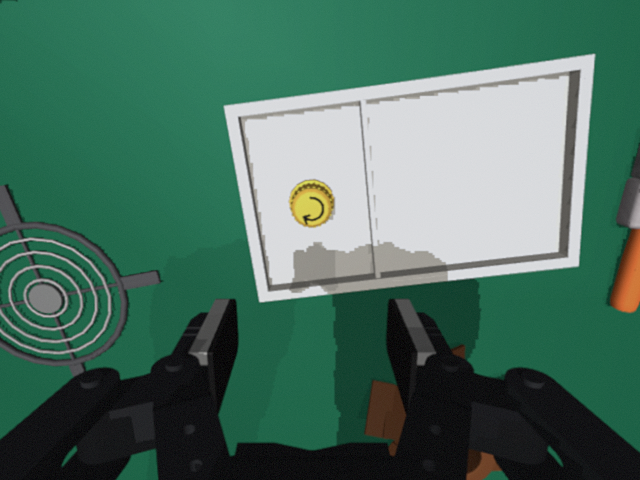

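Nut lies upright in the small bay at px (312,203). Going back for the rotor.

```bash
(python3 -m inch '[[0.0012,0.025,-0.019,0,0,0,0.25],[0.0012,0.041,0,0,0,0,0.25],[0.0012,0.041,0,0,0,0,0.25],[0.0012,0.041,0,0,0,0,0.25],[0.0012,0.041,0,0,0,0,0.25]]'
python3 -m inch '[[0.0012,0.041,0,0,0,0,0.25],[0.0012,0.041,0,0,0,0,0.25],[0.0012,0.041,0,0,0,0,0.25],[0.0012,0.041,0,0,0,0,0.25],[0.0012,0.041,0,0,0,0,0.25]]'
python3 -m inch '[[0.0012,0.041,0,0,0,0,0.25],[0.0012,0.041,0,0,0,0,0.25],[0.0002,0.014,0,0,0,0,0.25],[0,0,0,0,0,0,0.25],[0,0,0.02,0,0,0,0.25]]') | grep -E 'clock|pos|force:|rot'
python3 - <<'E'
from h import *
s=telemetry.observe();c=calibration('wrist');save(grab_frame('wrist'),'w7.png')
print(s['position'],s['grip_width'])
for n,z in (('hub_top',.13),('rotor',.086)):
  for r in landmark_of(n,'wrist')[:2]: print(n,r['score'],r['xy'],at_z('wrist',r['xy'],z,c))
E
```

```text
clock: 17.7
position: [0.5227, 0.0911, 0.2222]
tool_rot: [-3.142, -0.0, -0.028]
force: [0.8, -0.5, -1.0]
finger_force: 0.0
clock: 18.2
position: [0.523, -0.1141, 0.2223]
tool_rot: [-3.142, -0.0, -0.028]
force: [0.7, -0.1, 0.3]
finger_force: 0.0
clock: 18.7
position: [0.5238, -0.2091, 0.2034]
tool_rot: [3.141, -0.003, -0.029]
force: [0.7, 0.2, -0.8]
finger_force: 0.0
[ 0.5238122  -0.20906633  0.20340353] 0.06410838622495711
hub_top 0.71 [573.0, 456.9] [ 0.37780222 -0.37383492  0.13      ]
rotor 0.91 [312.3, 229.8] [ 0.52140931 -0.2109902   0.086     ]
rotor 0.73 [307.8, 416.0] [ 0.37461675 -0.20338004  0.086     ]
```

View pics/w7.png

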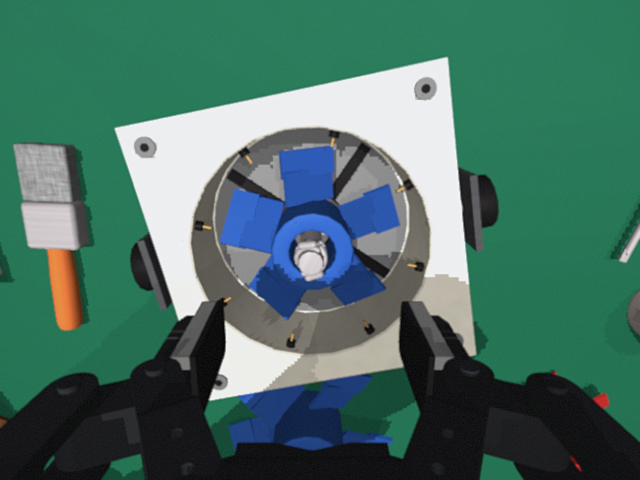

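The wrist view shows the rotor on the bare spindle with its hub at (312,252), midway between the fingers (222/402). Descending onto the hub.

```bash
(python3 -m inch '[[-0.001,0,0.03,0,0,0,0.25],[0,0,0.03,0,0,0,0.25],[0,0,0.02,0,0,0,0.25],[0,0,0.01,0,0,0,0.3],[0,0,0,0,0,0,0.38]]' 20
python3 -m inch '[[0,0,0,0,0,0,0.42]]'
python3 -m inch '[[0,0,0,0,0,0,0.44]]'
python3 -m inch '[[0,0,0,0,0,0,0.46]]'
python3 -m inch '[[0,0,0,0,0,0,0.5]]') | grep -E 'clock|pos|force:|grip'
```

```text
clock: 19.35
position: [0.5221, -0.2081, 0.112]
force: [-1.2, -0.7, -0.2]
grip_width: 0.0535
finger_force: 0.0
clock: 19.45
position: [0.5226, -0.2086, 0.1133]
force: [0.5, -0.5, 0.6]
grip_width: 0.0495
finger_force: 0.0
clock: 19.55
position: [0.5226, -0.2087, 0.1133]
force: [-0.5, -0.2, 0.2]
grip_width: 0.0478
finger_force: 0.2
clock: 19.65
position: [0.5226, -0.2087, 0.1132]
force: [-0.3, 0.8, 5.3]
grip_width: 0.0463
finger_force: 7.5
clock: 19.75
position: [0.5226, -0.2087, 0.113]
force: [0.8, -0.1, 7.1]
grip_width: 0.0458
finger_force: 19.5
```

```bash
(python3 -m inch '[[0,0,-0.001,0,0,0,0.6]]' 21
python3 -m inch '[[0,0,-0.002,0,0,0,0.6]]'
python3 -m inch '[[0,0,-0.002,0,0,0,0.6],[0,0,-0.003,0,0,0,0.6]]'
python3 -m inch '[[0,0,-0.005,0,0,0,0.6],[0,0,-0.005,0,0,0,0.6]]') | grep -E 'clock|pos|force:|grip'
```

```text
clock: 19.85
position: [0.5225, -0.2086, 0.1138]
force: [0.3, 0.5, -0.7]
grip_width: 0.0455
finger_force: 21.7
clock: 19.95
position: [0.5221, -0.2085, 0.1155]
force: [-0.7, -0.8, -0.9]
grip_width: 0.0457
finger_force: 21.7
clock: 20.15
position: [0.522, -0.2084, 0.1204]
force: [-0.3, 0.1, -0.8]
grip_width: 0.0454
finger_force: 21.7
clock: 20.35
position: [0.5221, -0.2086, 0.1307]
force: [-0.3, -0.6, -1.3]
grip_width: 0.0453
finger_force: 21.7
```

```bash
(python3 -m inch '[[0,0,-0.01,0,0,0,0.6],[0,0,-0.015,0,0,0,0.6],[0,0,-0.02,0,0,0,0.6],[0,0,-0.025,0,0,0,0.6],[0,0,-0.025,0,0,0,0.6]]'
python3 -m inch '[[0,0,0,0,0,0,0.6],[0.0004,-0.015,0,0,0,0,0.6],[0.0004,-0.03,0,0,0,0,0.6],[0.0004,-0.04,0,0,0,0,0.6],[0.0004,-0.04,0,0,0,0,0.6]]'
python3 -m inch '[[0.0004,-0.04,0,0,0,0,0.6],[0.0004,-0.04,0,0,0,0,0.6],[0.0004,-0.04,0,0,0,0,0.6],[0.0004,-0.04,0,0,0,0,0.6],[0.0004,-0.04,0,0,0,0,0.6]]'
python3 -m inch '[[0.0004,-0.024,0,0,0,0,0.6],[0,-0.01,0,0,0,0,0.6],[0,0,0,0,0,0,0.6]]') | grep -E 'clock|pos|force:|grip|rot'
python3 look.py w8.png rotor_bay
```

```text
clock: 20.85
position: [0.5219, -0.2087, 0.2272]
tool_rot: [3.141, -0.0, -0.029]
force: [-0.1, 0.7, -1.2]
grip_width: 0.0456
finger_force: 21.8
clock: 21.35
position: [0.527, -0.0826, 0.2256]
tool_rot: [-3.141, -0.0, -0.029]
force: [1.0, 1.1, -1.6]
grip_width: 0.0454
finger_force: 21.8
clock: 21.85
position: [0.5346, 0.118, 0.2256]
tool_rot: [-3.141, -0.0, -0.028]
force: [-0.2, -0.4, -1.0]
grip_width: 0.0453
finger_force: 21.8
clock: 22.15
position: [0.5361, 0.1511, 0.2252]
tool_rot: [3.141, 0.0, -0.026]
force: [-1.1, -1.5, -1.1]
grip_width: 0.0456
finger_force: 21.8
22.15 [0.5361 0.1511 0.2252] [ 3.1413  0.0002 -0.0265] [-1.1196  0.7661  1.2185  1.8239 -0.7951  1.1462 -1.22  ] [-1.0715 -1.5318 -1.1485] 0.045642118296201954
```

View pics/w8.png

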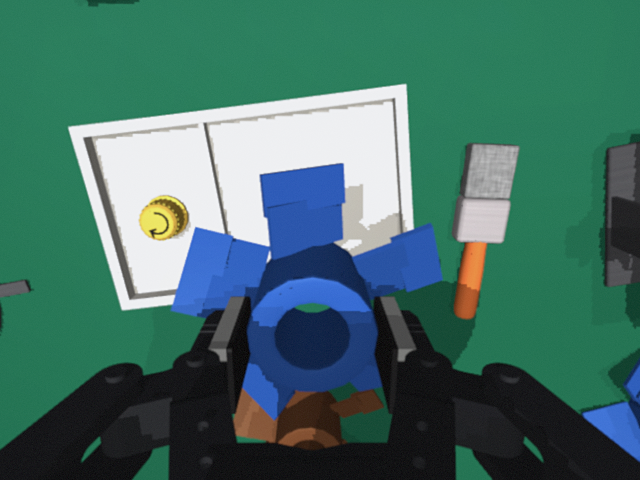

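Rotor is held level and the bay is beneath it. The nut sits undisturbed at (163,220). Lowering.

```bash
(python3 -m inch '[[0,0,0.02,0,0,0,0.6],[0,0,0.04,0,0,0,0.6],[0,0,0.04,0,0,0,0.6],[0,0,0.04,0,0,0,0.6],[0,0,0.025,0,0,0,0.6]]'
python3 -m inch '[[0,0,0.01,0,0,0,0.6],[0,0,0.004,0,0,0,0.6],[0,0,0.002,0,0,0,0.6],[0,0,0.001,0,0,0,0.6]]'
for i in 1; do python3 -m inch '[[0,0,0.002,0,0,0,0.6]]'; python3 -m inch '[[0,0,0.0015,0,0,0,0.6]]'; done) | grep -E 'clock|pos|force:'
```

```text
clock: 22.75
position: [0.5355, 0.1483, 0.0582]
force: [0.2, 0.8, 0.0]
finger_force: 22.0
clock: 23.15
position: [0.5368, 0.1502, 0.0442]
force: [-0.5, 0.5, -0.6]
finger_force: 22.0
clock: 23.25
position: [0.5367, 0.1504, 0.0421]
force: [-0.5, 0.6, -1.4]
finger_force: 22.0
clock: 23.35
position: [0.5364, 0.1504, 0.0401]
force: [-0.1, 0.2, -1.9]
finger_force: 22.0
```

```bash
(python3 -m inch '[[0,0,0.002,0,0,0,0.6],[0,0,0.0015,0,0,0,0.6]]'
python3 -m inch '[[0,0,0.0012,0,0,0,0.6]]'; python3 -m inch '[[0,0,0.001,0,0,0,0.6]]'; python3 -m inch '[[0,0,0.0008,0,0,0,0.6]]') | grep -E 'clock|pos|force:'
```

```text
clock: 23.55
position: [0.5362, 0.1503, 0.0361]
force: [-0.5, 0.3, -1.1]
finger_force: 22.0
clock: 23.65
position: [0.5362, 0.1502, 0.0349]
force: [0.2, -0.7, -0.7]
finger_force: 22.0
clock: 23.75
position: [0.5362, 0.1502, 0.0339]
force: [0.7, -0.3, -1.3]
finger_force: 22.0
clock: 23.85
position: [0.5362, 0.1502, 0.0331]
force: [0.6, -0.1, -1.1]
finger_force: 22.0
```

```bash
(python3 -m inch '[[0,0,0.0008,0,0,0,0.6]]'; python3 -m inch '[[0,0,0.0008,0,0,0,0.6]]'; python3 -m inch '[[0,0,0.0005,0,0,0,0.6]]') | grep -E 'clock|pos|force:'
```

```text
clock: 23.95
position: [0.5362, 0.1502, 0.0323]
force: [0.1, 0.9, -1.2]
finger_force: 22.0
clock: 24.05
position: [0.5363, 0.1502, 0.0319]
force: [-5.7, 1.4, 21.2]
finger_force: 23.5
clock: 24.15
position: [0.5363, 0.1501, 0.0318]
force: [-8.5, 1.4, 25.5]
finger_force: 23.8
```

```bash
(python3 -m inch '[[0,0,-0.0012,0,0,0,0.6]]'; python3 -m inch '[[0,0,0,0,0,0,0.42],[0,0,0,0,0,0,0.35],[0,0,0,0,0,0,0.28],[0,0,0,0,0,0,0.25]]'; python3 -m inch '[[0,0,-0.01,0,0,0,0.25],[0,0,-0.03,0,0,0,0.25],[0,0,-0.04,0,0,0,0.25],[0,0,-0.05,0,0,0,0.25],[0,0,-0.05,0,0,0,0.25]]';python3 -m inch '[[0,0,0,0,0,0,0.25]]') | grep -E 'clock|pos|force:|grip'
python3 - <<'E'
from h import *
c=calibration('wrist');save(grab_frame('wrist'),'w9.png')
for n,z in (('rotor',.004),('hub_top',.048),('nut',.004),('rotor_bay',.004),('tray',0)):
  for r in landmark_of(n,'wrist')[:2]: print(n,round(r['score'],2),r['xy'],at_z('wrist',r['xy'],z,c).round(4))
E
```

```text
clock: 24.25
position: [0.5363, 0.1502, 0.0326]
force: [0.4, -0.1, -1.0]
grip_width: 0.0453
finger_force: 22.0
clock: 24.65
position: [0.5362, 0.1502, 0.0322]
force: [0.4, 0.1, 0.0]
grip_width: 0.0642
finger_force: 0.0
clock: 25.15
position: [0.5357, 0.1497, 0.2147]
force: [0.5, 0.8, 0.1]
grip_width: 0.0638
finger_force: 0.0
clock: 25.25
position: [0.5382, 0.1497, 0.2182]
force: [0.4, 0.4, -0.3]
grip_width: 0.0642
finger_force: 0.0
rotor 0.83 [310.7, 420.1] [0.3021 0.1565 0.004 ]
rotor 0.82 [313.3, 202.8] [0.5324 0.1474 0.004 ]
hub_top 0.91 [309.2, 215.1] [0.5327 0.1506 0.048 ]
nut 0.79 [163.8, 221.4] [0.5193 0.2807 0.004 ]
rotor_bay 0.73 [309.3, 201.8] [0.5334 0.1509 0.004 ]
tray 0.97 [251.3, 207.3] [0.529  0.2028 0.    ]
```

View pics/w9.png

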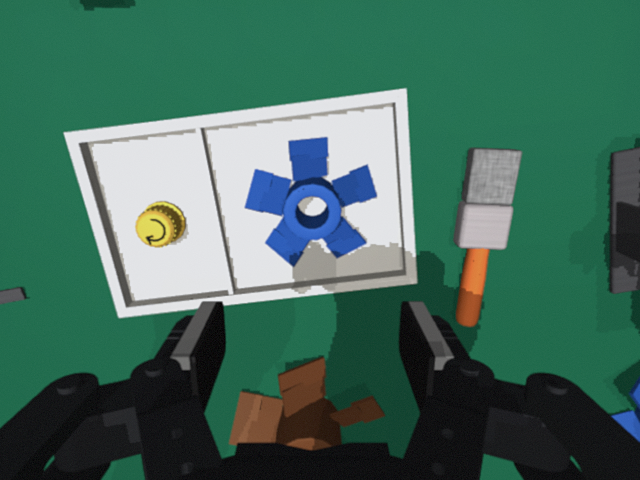

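The rotor lies flat, hub up, at (313,205) in the large bay, within about 4 mm of its centre. The nut is at (160,225) in the small bay. Handing in.

```bash
python3 -c "
from workcell import bot;print(bot.job_done())"
```

```text
the job is handed in; nothing more can be done
None
```

The job is handed in at about 25.5 s of the 72 s: the nut is in the tray's small bay and the rotor lies flat, hub up, in the large bay; no verdict came back, and the closest call was setting the rotor down, when wrist force reached about 25 N against the 30 N limit before I backed off.

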